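# Close up the specimen cabinet

### The job

Close up the low white specimen cabinet: with the fingertips, push its tray of sample jars gently all the way in first, then push both doors fully shut. The jars stay standing in the tray, nothing is picked up, and everything else on the counter is left where it stands.

Things in the scene. Friction and masses are not known exactly. Their poses are not given: they have to be found in the camera images.
- cabinet: low white metal specimen cabinet, fixed to the counter, 220 deep x 260 wide x 130 high; origin at the centre of its underside; x points from its open front to its back, y to its left (seen from the robot), z up. The front opening is the plane x = -110 mm; two doors hinged at the outer front corners close over it. The roof is the top 10 mm; a flat dish stands on its rear half
- tray (a joint):  how far the tray stands out of the cabinet, m: 0 = fully home (a firm stop), growing towards the robot along the cabinet's -x; starts between 0.06 and 0.11. Sliding friction about 2 N; stays where it is left
- tray_front (a point): centre of the upper part of the outside face of the tray's flat grey front panel (panel 170 mm wide, 12 mm thick, from 28 to 103 mm above the counter); the point is 88 mm above the counter; axes as the cabinet's. With the tray home this face is flush with the front opening plane
- tray_floor (a point): centre of the inside floor of the tray (about 178 x 160 mm inside, walls 30 mm high), 34 mm above the counter; axes as the cabinet's
- left_door (a joint):  left door's angle, rad: 0 = shut, growing as it swings out towards the robot, about 1.57 = standing straight out, stop at 2.1. It starts between 1.45 and 1.8 and stays where it is left (light friction, about 0.4 N at the free edge). Upright white panel 125 mm long, 116 mm high (from 12 to 128 mm above the counter), 12 mm thick, plain outside face with no handle
- right_door (a joint):  right door's angle, rad: 0 = shut, growing as it swings out towards the robot, about 1.57 = standing straight out, stop at 2.1. It starts between 1.45 and 1.8 and stays where it is left (light friction, about 0.4 N at the free edge). Upright white panel 125 mm long, 116 mm high (from 12 to 128 mm above the counter), 12 mm thick, plain outside face with no handle
- left_door_hinge (a point): point on the left door's upright hinge axis at the door's top (128 mm above the counter), at the cabinet's (-123, +128) mm; the axis lies in the door's outside face. Axes turn with the door: y points along the outside face from the free edge to the hinge, x points from the outside face into the panel
- left_door_edge (a point): top corner of the left door's free edge, on the outside face, 125 mm from the hinge axis; axes as the left hinge's
- right_door_hinge (a point): point on the right door's upright hinge axis at the door's top (128 mm above the counter), at the cabinet's (-123, -128) mm; the axis lies in the door's outside face. Axes turn with the door: y points along the outside face from the hinge to the free edge, x points from the outside face into the panel
- right_door_edge (a point): top corner of the right door's free edge, on the outside face, 125 mm from the hinge axis; axes as the right hinge's
- jar_a_center (a point): centre (29 mm above its foot) of a loose red-capped sample jar, 50 mm across, 58 mm high, 40 to 90 g, standing in the left half of the tray; z is its upright axis
- jar_b_center (a point): centre (29 mm above its foot) of a loose red-capped sample jar, 50 mm across, 58 mm high, 40 to 90 g, standing in the right half of the tray; z is its upright axis
- jar_c_center (a point): centre (29 mm above its foot) of a loose red-capped sample jar, 50 mm across, 58 mm high, 40 to 90 g, a bystander on the counter, left of the middle, before the cabinet; z is its upright axis
- jar_d_center (a point): centre (29 mm above its foot) of a loose red-capped sample jar, 50 mm across, 58 mm high, 40 to 90 g, a bystander on the counter, off to one side of the open doors; z is its upright axis
- soap: bystander: blue pump bottle, 76 mm across, 189 mm high, loose; origin at the centre of its foot
- reagent: bystander: closed clear bottle, 64 mm across, 140 mm high, loose; origin at the centre of its foot
- beaker: bystander: open glass beaker, 76 mm across, 100 mm high, loose, off to the other side of the open doors; origin at the centre of its foot
- petri: bystander: flat closed dish, 60 mm across, 16 mm high, loose, on the rear half of the cabinet's roof; origin at the centre of its underside

How it is judged:
On the way, in this order (a step that is already met when the one before it is completed fails the run):
1. the tray is pushed fully home while both doors still stand open (value of joint tray below 0.006 m and value of joint each of left_door, right_door above 0.6 rad), for 0.2 s.
2. both doors are shut (value of joint each of left_door, right_door below 0.05 rad), for 0.2 s.
At the end, for the whole second after the job is handed in: The tray is home to within 6 mm, both doors are shut to within 0.05 rad (6 mm at the free edge) and all three are at rest; both jars stand upright (within 0.15 rad) on the floor of the tray (all of step 2 and value of joint tray below 0.006 m and velocity of joint tray between -0.02 and 0.02 m/s and velocity of joint left_door between -0.02 and 0.02 rad/s and velocity of joint right_door between -0.02 and 0.02 rad/s and angle between each of jar_a_center, jar_b_center's own z axis and vertical below 0.15 rad and x of jar_a_center in the frame of tray_floor between -0.09 and 0.09 m and y of jar_a_center in the frame of tray_floor between -0.08 and 0.08 m and z of each of jar_a_center, jar_b_center in the frame of tray_floor below 0.037 m and x of jar_b_center in the frame of tray_floor between -0.09 and 0.09 m and y of jar_b_center in the frame of tray_floor between -0.08 and 0.08 m); the robot touches nothing.
It fails at once if a jar in the tray is lifted or knocked over (z of any of jar_a_center, jar_b_center in the frame of tray_floor above 0.05 m or angle between any of jar_a_center, jar_b_center's own z axis and vertical above 0.5 rad).
It fails at once if a door is swung against the tray while the tray still stands out (value of joint tray above 0.03 m and value of joint any of left_door, right_door below 1.2 rad).
It fails at once if a bystander (the two jars on the counter, pump bottle, reagent bottle, beaker, dish) is shifted or lifted by more than 30 mm (distance of any of jar_c_center, jar_d_center, soap, reagent, beaker, petri from where it was at the start of the episode above 0.03 m).
It fails at once if a bystander is tipped over (angle between any of jar_c_center, jar_d_center, soap, reagent, beaker, petri's own z axis and vertical above 0.4 rad).
It fails at once if the tray is slammed in (velocity of joint tray below -0.6 m/s).
It also fails if it takes over 64 s, if anything falls off the work surface, if the arm or the gripper's body presses on something with over 40 N, if the wrist force passes 120 N, or if a joint passes its speed limit or range.

### The arm

A 7-joint arm with a two-finger parallel gripper is mounted at the origin on the work surface. World frame = base frame: x ahead of the robot, y to its left, z up, the work surface at z = 0. Lengths are in m, angles in rad, forces in N, time in s.
With the tool pointing down it reaches from about 0.425 to 0.875 m from the base axis. Payload 4.7 kg.
Tool frame: the origin (TCP) lies between the finger pads; the fingertips stand 8 mm ahead of it and the grasp point (between the pads) lies 11 mm behind it (env.tips_ahead is the distance from the TCP to the fingertips, in m); x points along the fingers, y is the direction in which the jaws open and shut, and the axes are right-handed (so a half turn about x gives the same grasp; the last joint's range is limited). The gripper opens to 85 mm and grips with 20 to 120 N. Pads are 22 mm wide; open, the fingers measure 114 mm over their backs; the gripper's body (76 mm by 85 mm) begins 54 mm behind the grasp point. The pads swing forward as they close: fully open they stand 13 mm farther back than shut.
Start: joints at [1.232, 0.321, -0.07, 1.45, 0.023, 1.371, -0.057], TCP at [0.225, -0.61, 0.216] pointing down, gripper open.
Joint ranges: [-2.86, 2.86], [-0.3, 2.09], [-1.38, 1.24], [0.06, 2.45], [-1.56, 4.7], [0.09, 2.05], [-2.69, 2.69]. Speed limits (rad/s): [2.57, 2.57, 3.14, 3.14, 3.14, 3.14, 3.14].

### API

Orientations are given as a 3x3 rotation matrix whose columns are the frame's x, y, z axes.
In Python, from bench import env gives the robot as it stands.
- The arm moves only by the shell command python3 -m pendant 'ROWS' [OPENING]. ROWS is text: rows parted by semicolons, each of 6 numbers parted by spaces: the shift along the tool's x, y, z in mm, then the turn, a rotation vector about the tool's x, y, z in rad. In form: x y z wx wy wz; .... A call has 1 to 12 rows; each row shifts and turns the commanded pose from where the row before left it, along the tool's axes as they then stand; what a row does not reach is not made up. A row lasts 1/12 s, in which the tool goes at most 41.7 mm and 7.16 degrees, less where a joint would pass 70% of its speed; a pose out of reach is approached as far as the arm can. A call with a gripper value outside its range is refused whole. OPENING is the finger opening in mm, from 0 to 85.4, set as the call begins (- or left out, the last holds). The fingers move at their own pace and stop on an object; the grip force is fixed at half the most. Time passes only in rows, so rows that do not move let the fingers close. It gives the time, the measured TCP pose, the force and the opening at its end, in the units of the state.
- env.get_state(): the state, without advancing time (a new reading comes with each control period).
- env.grab_frame(name): name is "scene" or "top"; returns the picture (420x560x3 uint8, red, green, blue); there is no depth.
- env.camera_info(name): a dict with "intrinsics" (3x3 intrinsics, pixels), "world_to_cam" (4x4, takes a point from world to camera coordinates). Camera axes: x right, y down, z forward; pixel columns grow to the right and rows downward; lengths in m; the calibration is good to about 2 mm. A picture is of the moment at which its call begins. camera_info takes no time and is no camera call.
- env.hand_in(): hands the job in, once; it reports no verdict.
The state is a dict: "t": time; "joint_pos": joint angles; "qd": joint speeds; "joint_torque": joint torques, N m; "tcp_pos": TCP position; "ee_rot": TCP orientation; "wrist_force": force on the tool from outside, world axes, zero at the start; "ft_torque": the same for the moment, N m; "finger_gap": finger opening in m.
Only numpy, scipy, OpenCV 4.12 (cv2) and the standard library are available. Lean on these libraries where they do the work, as an engineer would, in place of code of your own. Each camera call takes 0.05 s, during which the arm holds its last target. There are 200 camera calls.

## Working session

There is one attempt and no reset: what is moved stays moved. The work goes in short steps, Python scripts to look and compute and a shell command to move; the robot and the scene stay as the last step left them, time stands still between calls to the robot, and variables do not carry over. Pictures are saved under pics/ and viewed, on a budget of 10 in all, crops included, one or two more only if the job needs it, and the job is handed in when it is done.

```bash
mkdir -p pics; ls
python3 - <<'E'
from bench import env
import cv2,numpy as np
for n in("scene","top"):
    cv2.imwrite(f"pics/{n}0.png",env.grab_frame(n)[:,:,::-1])
    c=env.camera_info(n);print(n,np.round(c["intrinsics"],1).tolist(),np.round(c["world_to_cam"],3).tolist())
s=env.get_state();print(s["t"],s["tcp_pos"],np.round(s["ee_rot"],3),s["finger_gap"],s["wrist_force"])
E
```

```text
pics
scene [[503.6, 0.0, 283.1], [0.0, 503.6, 203.3], [0.0, 0.0, 1.0]] [[-0.747, 0.664, -0.001, 0.44], [0.396, 0.445, -0.803, -0.151], [-0.533, -0.601, -0.596, 1.412], [0.0, 0.0, 0.0, 1.0]]
top [[451.9, 0.0, 284.5], [0.0, 451.9, 211.8], [0.0, 0.0, 1.0]] [[0.011, -1.0, 0.006, 0.002], [-0.985, -0.012, -0.172, 0.59], [0.172, -0.004, -0.985, 1.149], [0.0, 0.0, 0.0, 1.0]]
0.1 [ 0.22438475 -0.60952261  0.21525731] [[-0.001  0.346 -0.938]
 [ 0.002 -0.938 -0.346]
 [-1.    -0.002  0.   ]] 0.08538874851016293 [-0.16439221 -0.85061004  0.17463344]
```

View pics/scene0.png

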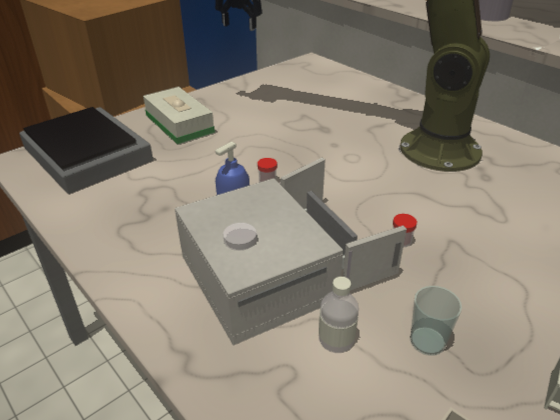

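View pics/top0.png

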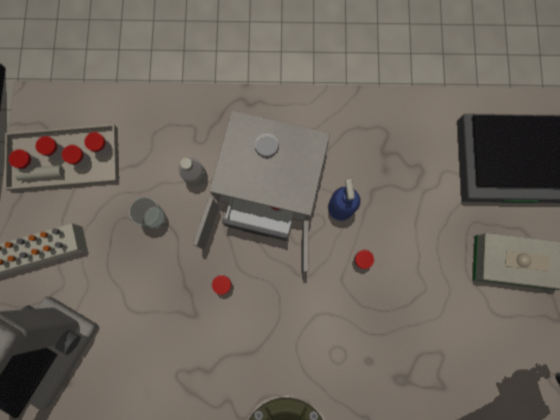

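The scene view shows the cabinet in the middle, both doors open and the tray out. The top view shows the roof corners near (232,114), (328,130), (311,217) and (213,194). The tray front is at about (226,222)-(290,235), and the door edges are at (200,245) and (306,270). Jar c is at (221,286), jar d at (364,260), the soap at (344,203) and the beaker at (150,215).

```bash
cat > h.py <<'E'
from bench import env
import numpy as np,cv2
def ray(n,u,v,z):
    c=env.camera_info(n);K=c["intrinsics"];T=np.array(c["world_to_cam"]);R,t=T[:3,:3],T[:3,3]
    o=-R.T@t;d=R.T@np.linalg.inv(K)@[u,v,1.];return (o+d*(z-o[2])/d[2])[:3]
def proj(n,p):
    c=env.camera_info(n);T=np.array(c["world_to_cam"]);q=c["intrinsics"]@(T[:3,:3]@p+T[:3,3]);return q[:2]/q[2]
E
python3 - <<'E'
from h import *
for k,u,v,z in[("roofBL",232,114,.13),("BR",328,130,.13),("FR",311,217,.13),("FL",213,194,.13),("jarc",221,284,.058),("jard",364,258,.058),("soap",344,205,.12),("reag",188,163,.14),("beaker",152,217,.1),("petri",266,144,.146)]: print(k,ray("top",u,v,z).round(3))
a=cv2.imread("pics/top0.png")[180:300,130:390]
cv2.imwrite("pics/crop.png",cv2.resize(a,None,fx=3,fy=3,interpolation=cv2.INTER_CUBIC))
E
```

```text
roofBL [0.83  0.147 0.13 ]
BR [ 0.79 -0.1   0.13]
FR [ 0.564 -0.057  0.13 ]
FL [0.619 0.188 0.13 ]
jarc [0.398 0.169 0.058]
jard [ 0.469 -0.199  0.058]
soap [ 0.597 -0.14   0.12 ]
reag [0.695 0.252 0.14 ]
beaker [0.563 0.345 0.1  ]
petri [0.745 0.057 0.146]
```

View pics/crop.png

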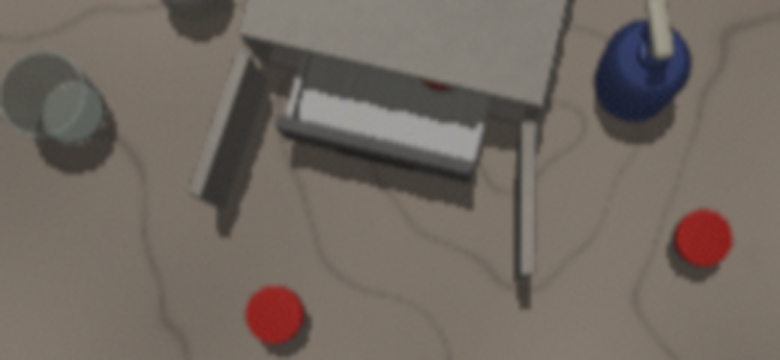

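The crop is 3x, offset (130,180). The tray panel's outer top edge runs (281,126)-(471,170). The left door's outer edge runs (193,190) at the free end to (243,55) at the hinge, and the right door's (533,273) to (538,120).

Run:
```python
from h import *
P=lambda u,v,z:ray("top",130+u/3,180+v/3,z)
g=-.21;R=np.array([[np.cos(g),-np.sin(g)],[np.sin(g),np.cos(g)]])
c=np.array([.701,.0445])
for k,u,v,z in[("trayL",281,127,.103),("trayR",471,170,.103),("LDfree",193,190,.128),("LDh",243,55,.128),("RDfree",533,273,.128),("RDh",538,120,.128),("beakfoot",72,110,0.005),("beakrim",42,93,.1)]:
    p=P(u,v,z);print(k,p.round(3),(R.T@(p[:2]-c)).round(3))
for k,q in[("Lh",(-.123,.128)),("Rh",(-.123,-.128))]:print(k,c+R@q)
for k,n in[("tray0 TCP standoff 80",(-.110-.16,0)),("tray home TCP",(-.121,0))]:print(k,c+R@n)
```

```text
trayL [0.552 0.162 0.103] [-0.171  0.084]
trayR [0.517 0.002 0.103] [-0.171 -0.08 ]
LDfree [0.495 0.229 0.128] [-0.24   0.137]
LDh [0.608 0.193 0.128] [-0.122  0.125]
RDfree [ 0.431 -0.049  0.128] [-0.245 -0.148]
RDh [ 0.556 -0.053  0.128] [-0.121 -0.125]
beakfoot [0.58  0.367 0.005] [-0.186  0.29 ]
beakrim [0.579 0.366 0.1  ] [-0.187  0.289]
Lh [0.60738506 0.19532852]
Rh [ 0.55401933 -0.05504739]
tray0 TCP standoff 80 [0.43693165 0.10078417]
tray home TCP [0.58265826 0.06972365]
```

```bash
python3 -m pendant '0 0 0 0.112 0 0;0 0 0 0.112 0 0;0 0 0 0.112 0 0;0 0 0 0.113 0 0;0 0 0 0.113 0 0;0 0 -33 0 0 0;0 0 -33 0 0 0;0 0 -33 0 0 0;0 -40 0 0 0 0;0 -40 0 0 0 0;0 -40 0 0 0 0;0 -40 0 0 0 0' 0; python3 -m pendant '0 -40 0 0 0 0;0 -40 0 0 0 0;0 -40 0 0 0 0;0 -40 0 0 0 0;0 -40 0 0 0 0;0 -40 0 0 0 0;0 -40 0 0 0 0;0 -40 0 0 0 0;0 -40 0 0 0 0;0 -40 0 0 0 0;0 -20 0 0 0 0;0 0 0 0 0 0'
```

```text
t: 1.1
tcp_pos: [0.3549, -0.472, 0.2147]
ee_rot: [[-0.001, -0.208, -0.978], [0.002, -0.978, 0.208], [-1.0, -0.001, 0.002]]
wrist_force: [0.8, 0.2, 0.6]
finger_gap: 0.0001
t: 2.1
tcp_pos: [0.4425, -0.0573, 0.2163]
ee_rot: [[0.001, -0.199, -0.98], [0.001, -0.98, 0.199], [-1.0, -0.001, -0.0]]
wrist_force: [1.3, 0.3, -0.3]
finger_gap: 0.0003
```

```bash
python3 -m pendant '0 -38 0 0 0 0;0 -38 0 0 0 0;0 -38 0 0 0 0;0 -39 0 0 0 0;0 0 0 0 0 0;0 0 0 0 0 0;32 0 0 0 0 0;32 0 0 0 0 0;32 0 0 0 0 0;32 0 0 0 0 0;0 0 0 0 0 0;0 0 0 0 0 0'
python3 - <<'E'
from h import *
a=env.grab_frame("top")[160:310,130:390,::-1]
cv2.imwrite("pics/crop1.png",cv2.resize(a,None,fx=3,fy=3,interpolation=cv2.INTER_CUBIC))
E
```

```text
t: 3.1
tcp_pos: [0.4722, 0.0846, 0.0871]
ee_rot: [[-0.004, -0.21, -0.978], [-0.001, -0.978, 0.21], [-1.0, 0.001, 0.004]]
wrist_force: [0.3, -0.2, -0.1]
finger_gap: 0.0002
```

View pics/crop1.png

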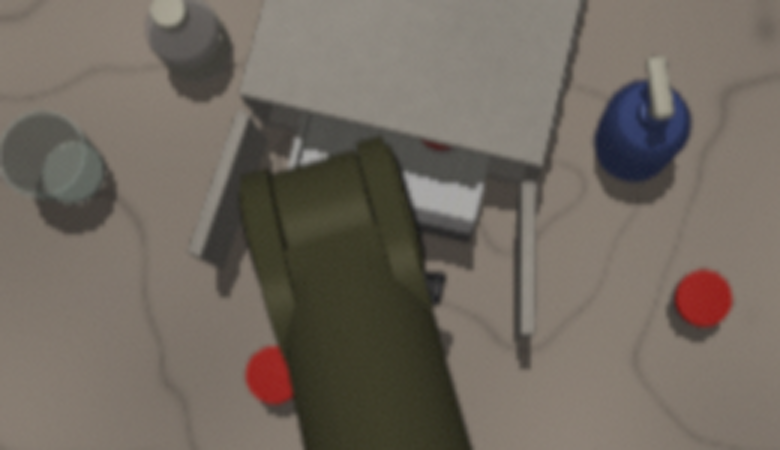

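The view shows the wrist above the gap before the tray, with the doors, jar and bottles unmoved. Now I'll push gently.

```bash
python3 -m pendant '0 0 -13 0 0 0;0 0 -13 0 0 0;0 0 -9 0 0 0;0 0 -5 0 0 0;0 0 -4 0 0 0;0 0 -4 0 0 0;0 0 -5 0 0 0;0 0 -6 0 0 0;0 0 -6 0 0 0;0 0 -6 0 0 0;0 0 -6 0 0 0;0 0 -6 0 0 0'; python3 -m pendant '0 0 -6 0 0 0;0 0 -5 0 0 0;0 0 -4 0 0 0;0 0 -4 0 0 0;0 0 -3 0 0 0;0 0 -2 0 0 0;0 0 0 0 0 0;0 0 0 0 0 0'
```

```text
t: 4.15
tcp_pos: [0.5554, 0.0691, 0.0881]
ee_rot: [[-0.0, -0.208, -0.978], [0.0, -0.978, 0.208], [-1.0, 0.0, 0.0]]
wrist_force: [0.6, -0.5, 0.3]
finger_gap: 0.0001
t: 4.82
tcp_pos: [0.5782, 0.0643, 0.0881]
ee_rot: [[-0.0, -0.208, -0.978], [-0.0, -0.978, 0.208], [-1.0, 0.0, 0.0]]
wrist_force: [0.1, -0.2, -0.4]
finger_gap: -0.0004
```

```bash
python3 -m pendant '0 0 -3 0 0 0;0 0 -2 0 0 0;0 0 -1 0 0 0;0 0 -1 0 0 0;0 0 0 0 0 0'; python3 -m pendant '0 0 -1 0 0 0;0 0 -1 0 0 0;0 0 -1 0 0 0;0 0 0 0 0 0'
```

```text
t: 5.23
tcp_pos: [0.5821, 0.0634, 0.0881]
ee_rot: [[-0.007, -0.207, -0.978], [-0.001, -0.978, 0.207], [-1.0, 0.002, 0.006]]
wrist_force: [-9.9, -0.5, 6.7]
finger_gap: 0.0
t: 5.57
tcp_pos: [0.5819, 0.0634, 0.0881]
ee_rot: [[-0.013, -0.206, -0.978], [-0.001, -0.978, 0.206], [-1.0, 0.004, 0.013]]
wrist_force: [-18.8, -0.2, 14.3]
finger_gap: -0.0001
```

Firm stop at 19 N, at the expected home position. I'll back off, lift and look.

```bash
python3 -m pendant '0 0 15 0 0 0;0 0 35 0 0 0;0 0 35 0 0 0;-38 0 20 0 0 0;-38 0 0 0 0 0;-38 0 0 0 0 0;0 40 0 0 0 0;0 40 0 0 0 0;0 40 0 0 0 0;0 40 0 0 0 0;0 40 0 0 0 0;0 0 0 0 0 0'
python3 - <<'E'
from h import *
a=env.grab_frame("top")[160:310,130:390,::-1]
cv2.imwrite("pics/crop2.png",cv2.resize(a,None,fx=3,fy=3,interpolation=cv2.INTER_CUBIC))
E
```

```text
t: 6.57
tcp_pos: [0.442, -0.1208, 0.2011]
ee_rot: [[-0.001, -0.219, -0.976], [-0.004, -0.976, 0.219], [-1.0, 0.004, -0.0]]
wrist_force: [0.1, -0.2, 0.3]
finger_gap: 0.0002
```

View pics/crop2.png

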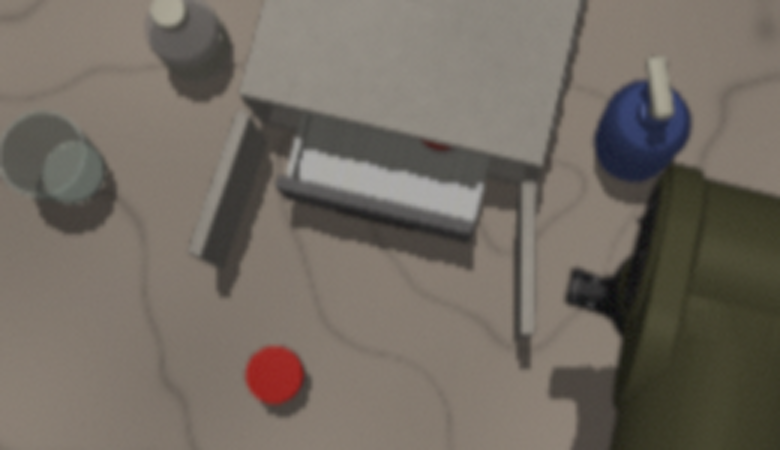

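The tray has not moved: its front edge still runs (281,187)-(471,230) in this crop, as before. I'll check where the fingers really are.

Run:
```python
from h import *
s=env.get_state();p=s["tcp_pos"];print(env.tips_ahead,p,s["joint_pos"])
for d in(0,.008): 
    q=p-[0,0,d];print("top",proj("top",q),(proj("top",q)-[130,160])*3,"scene",proj("scene",q))
a=env.grab_frame("scene")[100:340,150:470,::-1]
cv2.imwrite("pics/sc1.png",cv2.resize(a,None,fx=2.4,fy=2.4,interpolation=cv2.INTER_CUBIC))
```

```text
0.008 [ 0.44326583 -0.11643881  0.20111666] [ 0.67957938 -0.06834342 -0.45761032  1.90939039 -0.03005804  1.29340932
 -1.55740542]
top [339.15973177 264.53156647] [627.4791953  313.59469942] scene [297.16040372 118.69236872]
top [338.72370768 264.72953153] [626.17112304 314.1885946 ] scene [297.10346801 121.91183248]
```

View pics/sc1.png

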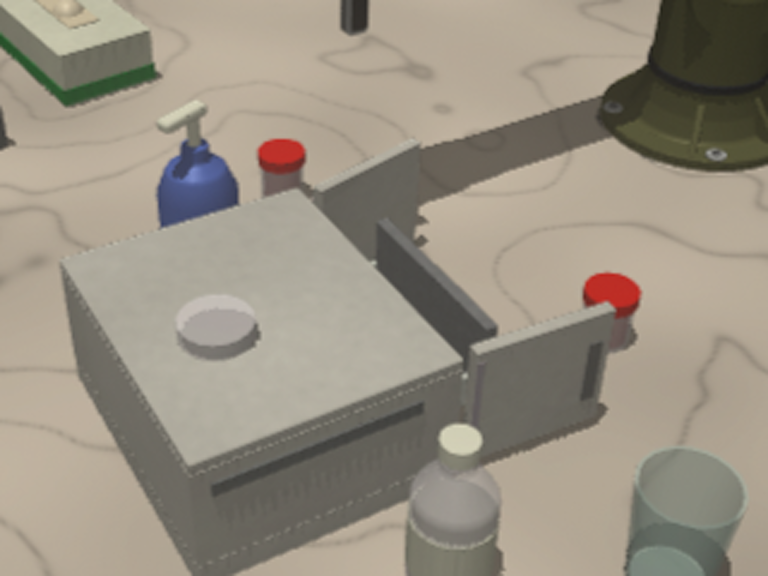

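The real fingertip in the scene view is at about full (298,113), and I predicted row 122. So the tip is about 23 mm higher than I assumed. It passed over the 103 mm panel and stopped against the roof edge; nothing else has moved. I'll repeat the push with the TCP about 28 mm lower, checking the height first.

```bash
python3 -m pendant '0 -40 4 0 0 0;0 -40 4 0 0 0;0 -40 0 0 0 0;0 -40 0 0 0 0;0 -40 0 0 0 0;0 -11 0 0 0 0;0 0 0 0 0 0;35 0 0 0 0 0;35 0 0 0 0 0;35 0 0 0 0 0;35 0 0 0 0 0;0 0 0 0 0 0'
python3 - <<'E'
from h import *
s=env.get_state();p=s["tcp_pos"];print(p,(proj("scene",p-[0,0,.008])-[150,100])*2.4)
a=env.grab_frame("scene")[100:340,150:470,::-1]
cv2.imwrite("pics/sc2.png",cv2.resize(a,None,fx=2.4,fy=2.4,interpolation=cv2.INTER_CUBIC))
E
```

```text
t: 7.67
tcp_pos: [0.4747, 0.095, 0.0551]
ee_rot: [[-0.012, -0.207, -0.978], [-0.001, -0.978, 0.207], [-1.0, 0.003, 0.012]]
wrist_force: [-2.1, -0.1, -0.9]
finger_gap: -0.0
[0.47472402 0.09500213 0.05508546] [486.61896386 294.25277321]
```

View pics/sc2.png

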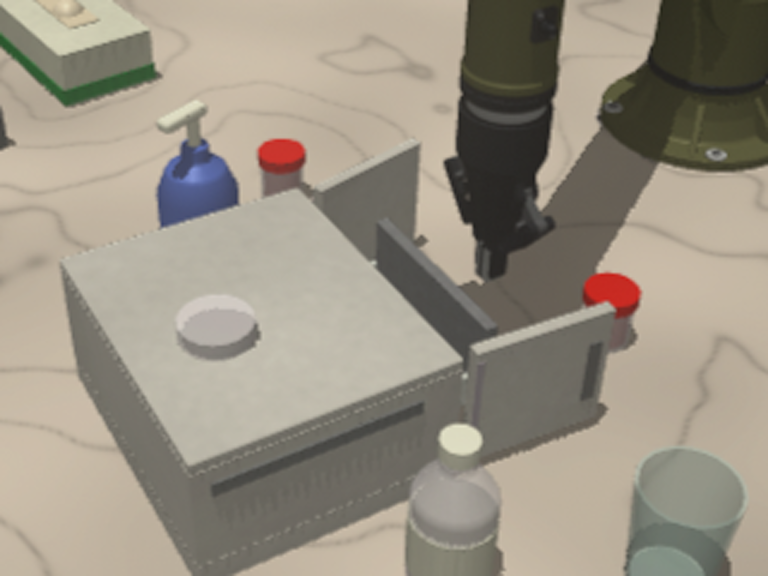

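The tip is at (492,275), predicted row 294, so its real height is about 65-70 mm and well within the tray panel. I'll raise it 10 mm so the gripper body clears the roof, then push.

```bash
python3 -m pendant '-10 0 -13 0 0 0;0 0 -13 0 0 0;0 0 -9 0 0 0;0 0 -5 0 0 0;0 0 -4 0 0 0;0 0 -4 0 0 0;0 0 -5 0 0 0;0 0 -5 0 0 0;0 0 -5 0 0 0;0 0 -5 0 0 0;0 0 -5 0 0 0;0 0 0 0 0 0';python3 -m pendant '0 0 -4 0 0 0;0 0 -5 0 0 0;0 0 -6 0 0 0;0 0 -5 0 0 0;0 0 -4 0 0 0;0 0 -3 0 0 0;0 0 -3 0 0 0;0 0 -2 0 0 0;0 0 0 0 0 0'
```

```text
t: 8.72
tcp_pos: [0.5532, 0.0807, 0.071]
ee_rot: [[0.001, -0.208, -0.978], [0.0, -0.978, 0.208], [-1.0, -0.001, -0.001]]
wrist_force: [0.3, -0.5, 0.5]
finger_gap: 0.0002
t: 9.47
tcp_pos: [0.5821, 0.0748, 0.0706]
ee_rot: [[-0.003, -0.208, -0.978], [0.0, -0.978, 0.208], [-1.0, 0.0, 0.003]]
wrist_force: [-4.4, -0.4, 0.5]
finger_gap: -0.0003
```

```bash
python3 -m pendant '0 0 -2 0 0 0;0 0 -2 0 0 0;0 0 -1 0 0 0;0 0 0 0 0 0;0 0 0 0 0 0';  python3 - <<'E'
from h import *
a=env.grab_frame("scene")[100:340,150:470,::-1]
cv2.imwrite("pics/sc3.png",cv2.resize(a,None,fx=2.4,fy=2.4,interpolation=cv2.INTER_CUBIC))
E
```

```text
t: 9.88
tcp_pos: [0.5819, 0.0756, 0.0697]
ee_rot: [[-0.012, -0.206, -0.979], [0.0, -0.979, 0.206], [-1.0, 0.002, 0.012]]
wrist_force: [-16.3, 2.2, 5.7]
finger_gap: -0.0
```

View pics/sc3.png

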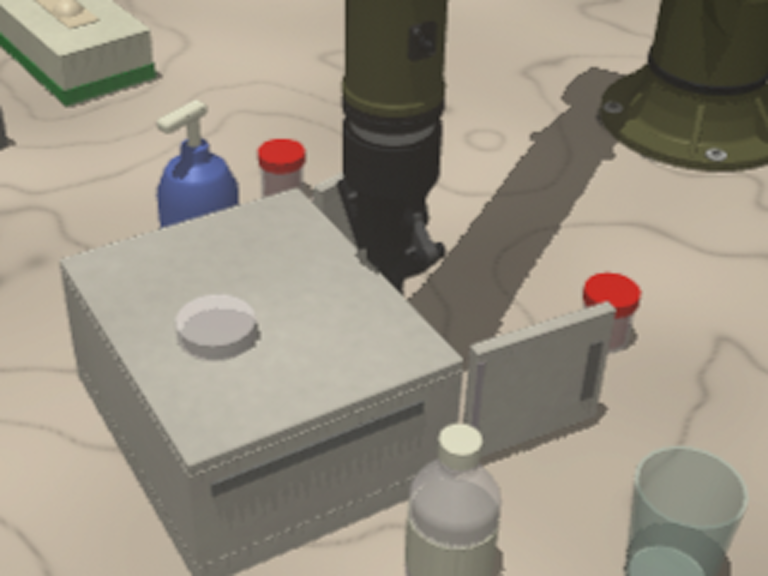

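The tray front is now behind the roof line, both doors are still open, and the force rose against a stop at the predicted home position. I'll back off and go above the outside of the right door, checking the tray from the top on the way.

```bash
python3 -m pendant '0 0 15 0 0 0;0 0 35 0 0 0;0 0 40 0 0 0;-40 0 0 0 0 0;-40 0 0 0 0 0;-40 0 0 0 0 0;0 40 0 0 0 0;0 40 0 0 0 0;0 40 0 0 0 0;0 40 0 0 0 0;0 26 0 0 0 0;0 0 0 0 0 0'
python3 - <<'E'
from h import *
s=env.get_state();g=-.21;R=np.array([[np.cos(g),-np.sin(g)],[np.sin(g),np.cos(g)]])
print("cab",R.T@(s["tcp_pos"][:2]-[.701,.0445]))
a=env.grab_frame("top")[160:310,130:390,::-1]
cv2.imwrite("pics/crop3.png",cv2.resize(a,None,fx=3,fy=3,interpolation=cv2.INTER_CUBIC))
def path(sgn,ths,r,press=0):
    out=[]
    for t in ths:
        d=.015*abs(np.sin(t))+.011*abs(np.cos(t))
        x=-.123-r*np.sin(t)-d*np.cos(t); y=.128-r*np.cos(t)+d*np.sin(t)
        out.append((x,sgn*y))
    return np.array(out)
for s_,th in((-1,np.r_[1.85:0:20j]),(1,np.r_[1.75:0:20j])):
    p=path(s_,th,.095)*1000;print(p[0].round(),np.c_[-np.diff(p[:,1]),-np.diff(p[:,0])].round(0).astype(int).tolist())
E
```

```text
t: 10.93
tcp_pos: [0.4606, -0.097, 0.1914]
ee_rot: [[0.002, -0.217, -0.976], [-0.004, -0.976, 0.217], [-1.0, 0.003, -0.002]]
wrist_force: [0.5, -0.8, -0.1]
finger_gap: -0.0
cab [-0.20564984 -0.18847953]
[-210. -171.] [[-9, 4], [-10, 3], [-10, 2], [-8, 1], [-9, 0], [-9, -1], [-9, -1], [-9, -2], [-9, -3], [-8, -4], [-8, -5], [-8, -6], [-7, -7], [-7, -8], [-6, -8], [-5, -9], [-4, -10], [-3, -10], [-2, -11]]
[-213.  161.] [[9, 3], [10, 2], [8, 1], [8, 0], [8, 0], [8, -1], [8, -2], [8, -3], [8, -4], [8, -4], [8, -5], [7, -6], [7, -7], [6, -8], [5, -8], [4, -9], [4, -9], [3, -10], [2, -10]]
```

View pics/crop3.png

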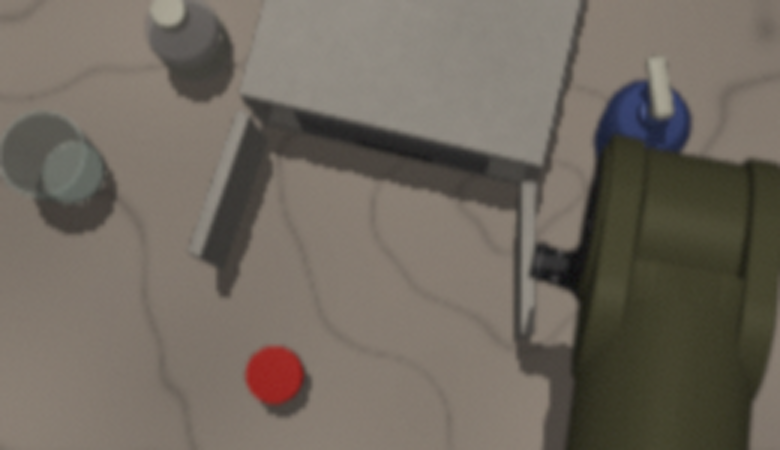

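The tray panel is now flush inside the opening, as the dark strip (300,115)-(485,165). Both doors are still open. Next I'll sweep the right door shut.

```bash
python3 -m pendant '37 0 0 0 0 0;37 0 4 0 0 0;37 0 0 0 0 0;0 0 0 0 0 0;0 -9 0 0 0 0;0 -8 0 0 0 0;0 -9 4 0 0 0;0 -10 3 0 0 0;0 -10 2 0 0 0;0 -8 1 0 0 0;0 -9 0 0 0 0;0 0 0 0 0 0'; python3 -m pendant '0 -9 -1 0 0 0;0 -9 -1 0 0 0;0 -9 -2 0 0 0;0 -9 -3 0 0 0;0 -8 -4 0 0 0;0 -8 -5 0 0 0;0 -8 -6 0 0 0;0 -7 -7 0 0 0;0 -7 -8 0 0 0;0 -6 -8 0 0 0;0 -5 -9 0 0 0;0 0 0 0 0 0'
python3 - <<'E'
from h import *
s=env.get_state();g=-.21;R=np.array([[np.cos(g),-np.sin(g)],[np.sin(g),np.cos(g)]])
print("cab",R.T@(s["tcp_pos"][:2]-[.701,.0445]))
E
```

```text
t: 11.98
tcp_pos: [0.4612, -0.0229, 0.0805]
ee_rot: [[0.001, -0.205, -0.979], [0.001, -0.979, 0.205], [-1.0, -0.001, -0.001]]
wrist_force: [0.0, -0.5, 0.0]
finger_gap: -0.0004
t: 12.98
tcp_pos: [0.5335, 0.0478, 0.0802]
ee_rot: [[0.002, -0.207, -0.978], [0.002, -0.978, 0.207], [-1.0, -0.002, -0.001]]
wrist_force: [0.3, 0.3, -0.3]
finger_gap: -0.0003
cab [-0.16450148 -0.03170755]
```

```bash
python3 -m pendant '0 0 -8 0 0 0;0 0 -8 0 0 0;0 0 -6 0 0 0;0 0 -4 0 0 0;0 0 -3 0 0 0;0 0 -2 0 0 0;0 0 -2 0 0 0;0 0 0 0 0 0;0 0 0 0 0 0'
```

```text
t: 13.73
tcp_pos: [0.5633, 0.0395, 0.08]
ee_rot: [[-0.0, -0.208, -0.978], [-0.0, -0.978, 0.208], [-1.0, 0.0, 0.0]]
wrist_force: [-1.0, 0.2, 0.1]
finger_gap: -0.0001
```

```bash
python3 -m pendant '0 0 -2 0 0 0;0 0 -2 0 0 0;0 0 0 0 0 0;0 0 0 0 0 0'
python3 - <<'E'
from h import *
s=env.get_state();g=-.21;R=np.array([[np.cos(g),-np.sin(g)],[np.sin(g),np.cos(g)]])
print("cab",R.T@(s["tcp_pos"][:2]-[.701,.0445]))
E
```

```text
t: 14.07
tcp_pos: [0.5632, 0.0395, 0.0799]
ee_rot: [[-0.009, -0.207, -0.978], [-0.001, -0.978, 0.207], [-1.0, 0.003, 0.008]]
wrist_force: [-13.1, 0.6, 9.2]
finger_gap: 0.0001
cab [-0.13370604 -0.03364643]
```

The right door is against its stop (13 N at the expected place). Now over to the outside of the left door.

```bash
python3 -m pendant '0 0 14 0 0 0;0 0 32 0 0 0;0 0 35 0 0 0;-40 0 0 0 0 0;-40 0 0 0 0 0;-35 0 0 0 0 0;0 -40 0 0 0 0;0 -40 0 0 0 0;0 -40 0 0 0 0;0 -40 0 0 0 0;0 -40 0 0 0 0;0 -20 0 0 0 0'; python3 -m pendant '0 0 0 0 0 0;0 0 0 0 0 0';python3 - <<'E'
from h import *
s=env.get_state();g=-.21;R=np.array([[np.cos(g),-np.sin(g)],[np.sin(g),np.cos(g)]])
print("cab",R.T@(s["tcp_pos"][:2]-[.701,.0445]))
a=env.grab_frame("top")[160:310,130:390,::-1]
cv2.imwrite("pics/crop4.png",cv2.resize(a,None,fx=3,fy=3,interpolation=cv2.INTER_CUBIC))
E
```

```text
t: 15.07
tcp_pos: [0.5335, 0.2767, 0.1954]
ee_rot: [[0.001, -0.203, -0.979], [0.004, -0.979, 0.203], [-1.0, -0.004, -0.0]]
wrist_force: [-0.0, -0.8, 0.7]
finger_gap: 0.0003
t: 15.23
tcp_pos: [0.5335, 0.2725, 0.1948]
ee_rot: [[-0.0, -0.205, -0.979], [0.001, -0.979, 0.205], [-1.0, -0.001, 0.0]]
wrist_force: [0.2, -0.3, 0.2]
finger_gap: 0.0002
cab [-0.21139959  0.1880748 ]
```

View pics/crop4.png

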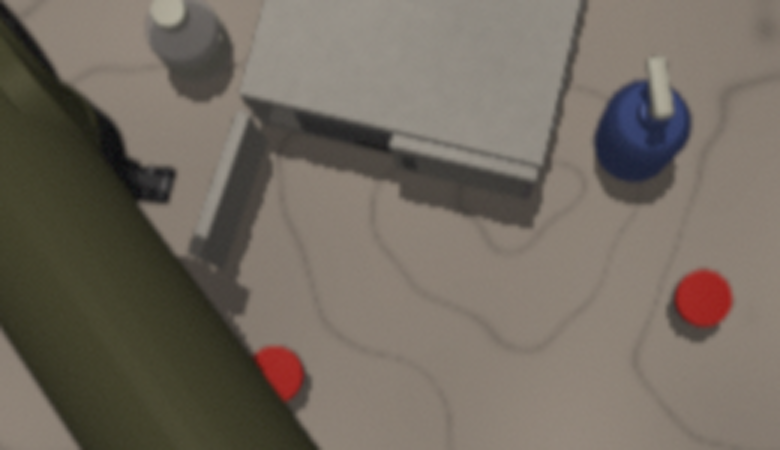

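The right door lies shut along (390,140)-(540,180), with the soap and jars unmoved. Now the left door.

```bash
python3 -m pendant '37 0 0 0 0 0;37 0 2 0 0 0;37 0 0 0 0 0;3 0 0 0 0 0;0 9 0 0 0 0;0 9 0 0 0 0;0 9 0 0 0 0;0 9 3 0 0 0;0 10 2 0 0 0;0 8 1 0 0 0;0 8 0 0 0 0;0 8 0 0 0 0'; python3 -m pendant '0 8 -1 0 0 0;0 8 -2 0 0 0;0 8 -3 0 0 0;0 8 -4 0 0 0;0 8 -4 0 0 0;0 8 -5 0 0 0;0 7 -6 0 0 0;0 7 -7 0 0 0;0 6 -8 0 0 0;0 5 -8 0 0 0;0 4 -9 0 0 0;0 0 0 0 0 0'
python3 - <<'E'
from h import *
s=env.get_state();g=-.21;R=np.array([[np.cos(g),-np.sin(g)],[np.sin(g),np.cos(g)]])
print("cab",R.T@(s["tcp_pos"][:2]-[.701,.0445]))
E
```

```text
t: 16.28
tcp_pos: [0.5115, 0.2034, 0.0815]
ee_rot: [[0.001, -0.208, -0.978], [-0.0, -0.978, 0.208], [-1.0, -0.0, -0.001]]
wrist_force: [1.8, 0.9, 0.2]
finger_gap: -0.0003
t: 17.28
tcp_pos: [0.5533, 0.1148, 0.0809]
ee_rot: [[0.001, -0.21, -0.978], [-0.001, -0.978, 0.21], [-1.0, 0.0, -0.001]]
wrist_force: [0.3, -0.3, -0.2]
finger_gap: 0.0002
cab [-0.15913372  0.0379478 ]
```

```bash
python3 -m pendant '0 0 -7 0 0 0;0 0 -6 0 0 0;0 0 -4 0 0 0;0 0 -3 0 0 0;0 0 -2 0 0 0;0 0 -2 0 0 0;0 0 -2 0 0 0;0 0 0 0 0 0;0 0 0 0 0 0'; python3 -m pendant '0 0 -2 0 0 0;0 0 -1 0 0 0;0 0 0 0 0 0;0 0 0 0 0 0'
python3 - <<'E'
from h import *
s=env.get_state();g=-.21;R=np.array([[np.cos(g),-np.sin(g)],[np.sin(g),np.cos(g)]])
print("cab",R.T@(s["tcp_pos"][:2]-[.701,.0445]))
E
```

```text
t: 18.03
tcp_pos: [0.5769, 0.1118, 0.0812]
ee_rot: [[0.0, -0.208, -0.978], [0.0, -0.978, 0.208], [-1.0, -0.0, -0.0]]
wrist_force: [-0.3, -0.5, -0.3]
finger_gap: 0.0004
t: 18.37
tcp_pos: [0.5798, 0.1111, 0.0811]
ee_rot: [[0.0, -0.208, -0.978], [0.0, -0.978, 0.208], [-1.0, -0.0, -0.0]]
wrist_force: [-0.2, 0.1, 0.3]
finger_gap: -0.0003
cab [-0.13246624  0.03989455]
```

```bash
python3 -m pendant '0 0 -1 0 0 0;0 0 -1 0 0 0;0 0 0 0 0 0;0 0 0 0 0 0'; python3 -m pendant '0 0 -1 0 0 0;0 0 -1 0 0 0;0 0 0 0 0 0;0 0 0 0 0 0'
```

```text
t: 18.7
tcp_pos: [0.5797, 0.111, 0.0811]
ee_rot: [[-0.004, -0.207, -0.978], [-0.001, -0.978, 0.207], [-1.0, 0.001, 0.004]]
wrist_force: [-7.6, 0.6, 5.1]
finger_gap: 0.0002
t: 19.03
tcp_pos: [0.5797, 0.111, 0.0811]
ee_rot: [[-0.008, -0.207, -0.978], [-0.001, -0.978, 0.207], [-1.0, 0.003, 0.007]]
wrist_force: [-12.2, 0.3, 9.5]
finger_gap: 0.0002
```

Firm stop. I'll back off, lift clear, and check.

```bash
python3 -m pendant '0 0 14 0 0 0;0 0 32 0 0 0;0 0 35 0 0 0;-40 0 0 0 0 0;-40 0 0 0 0 0;-35 0 0 0 0 0;0 40 0 0 0 0;0 40 0 0 0 0;0 40 0 0 0 0;0 40 0 0 0 0;0 40 0 0 0 0;0 30 0 0 0 0'; python3 -m pendant '0 40 0 0 0 0;0 40 0 0 0 0;0 40 0 0 0 0;0 40 0 0 0 0;0 0 0 0 0 0;0 0 0 0 0 0'
python3 - <<'E'
from h import *
a=env.grab_frame("top")[160:310,130:390,::-1]
cv2.imwrite("pics/crop5.png",cv2.resize(a,None,fx=3,fy=3,interpolation=cv2.INTER_CUBIC))
E
```

```text
t: 20.03
tcp_pos: [0.4556, -0.102, 0.1965]
ee_rot: [[0.001, -0.211, -0.978], [-0.002, -0.978, 0.211], [-1.0, 0.002, -0.001]]
wrist_force: [-0.4, -0.4, 0.7]
finger_gap: 0.0002
t: 20.53
tcp_pos: [0.4223, -0.2572, 0.1959]
ee_rot: [[0.0, -0.213, -0.977], [-0.0, -0.977, 0.213], [-1.0, 0.0, -0.0]]
wrist_force: [-0.0, 1.0, -1.2]
finger_gap: 0.0001
```

View pics/crop5.png

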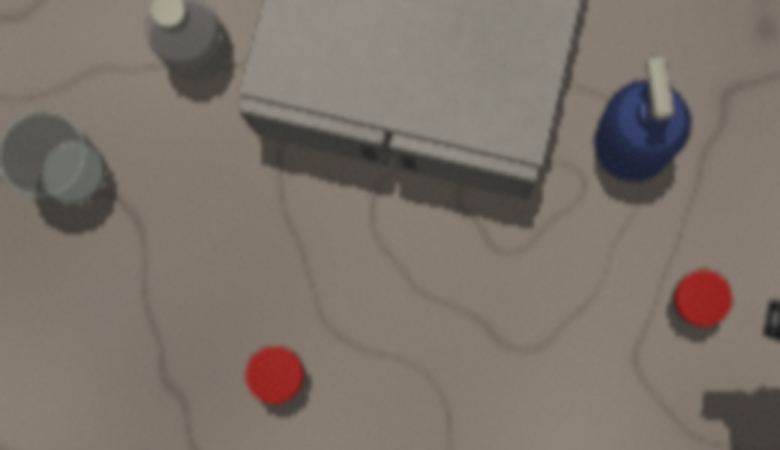

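Both doors look shut and the bystanders are unmoved. The right door's free edge may stand slightly proud at (392,150), so I'll take one closer look.

Run:
```python
from h import *
a=env.grab_frame("top")[183:233,205:317,::-1]
cv2.imwrite("pics/crop6.png",cv2.resize(a,None,fx=7,fy=7,interpolation=cv2.INTER_CUBIC))
```

View pics/crop6.png

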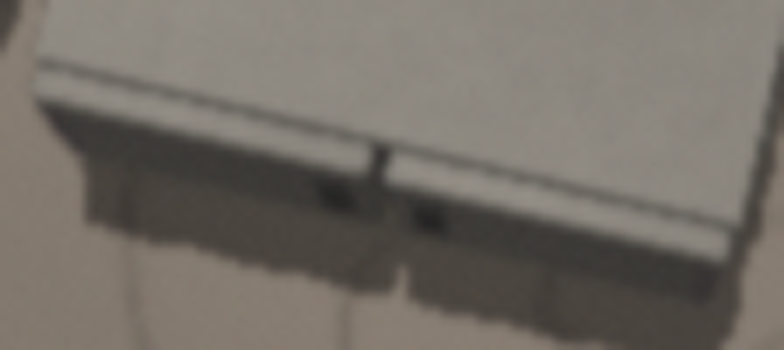

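The gap between roof and doors is even along both doors, (40,65) to (740,225), so both are shut. Handing in.

```bash
python3 -c "
from bench import env
s=env.get_state();print(s['t'],s['wrist_force'],abs(s['qd']).max());print(env.hand_in())"
```

```text
20.6333 [-0.0553997   0.76193921 -0.55548598] 0.021343230947006762
the job is handed in; nothing more can be done
None
```

I pushed the tray home with the closed fingertips, then swept the right door and the left door shut, and handed in at about 20.6 s. No verdict is reported.

**First push missed:** it went over the tray panel, because the fingertips stood about 20 mm higher than I had computed. The finger stopped against what I take to be the roof edge at 19 N and moved nothing. I lowered the tool and pushed again. I never resolved why the tip height differs from the stated 8 mm.

**Last checks:**
- **Tray:** it met a firm stop at about 16 N, within 2 mm of the expected place, and looked flush from above before the doors were closed.
- **Doors:** each met a firm stop at 12–13 N, and the last top view shows an even gap to the roof along both.
- **Bystanders:** the beaker, reagent bottle, soap and both counter jars looked unmoved in the last top view. The dish was outside that view; it was in place when last seen, just after the tray was pushed home.
- **Arm:** it stood clear of everything, with about 1 N on the wrist.
- **Not seen:** the jars in the tray are hidden under the roof, so I could not check that they stand upright. The tray was pushed at up to about 0.07 m/s.

I viewed 12 pictures, two past the budget of 10.

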